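# Latch the table stove and hold its air slide at the mark

### The arm

A 7-joint arm with a two-finger parallel gripper is mounted at the origin on the work surface. World frame = base frame: x ahead of the robot, y to its left, z up, the work surface at z = 0. Lengths are in m, angles in rad, forces in N, time in s.
With the tool pointing down it reaches from about 0.4 to 0.85 m from the base axis. Payload 10.4 kg.
Tool frame: the origin (TCP) lies at the very end of the fingers, on their centre line; the grasp point (between the pads) lies 19 mm behind it (grip_point_offset is the distance from the TCP to the grasp point, in m); z points along the fingers, y is the line along which they close (so a half turn about z gives the same grasp; the last joint's range is limited). The gripper opens to 87 mm and grips with 3 to 60 N. Pads are 19 mm wide; open, the fingers measure 117 mm over their backs; the gripper's body (75 mm by 190 mm) begins 51 mm behind the grasp point.
Start: joints at [1.25, 0.332, -0.065, 1.46, 0.022, 1.35, -0.088], TCP at [0.183, -0.598, 0.223] pointing down, gripper open.
Joint ranges: [-2.6, 2.6], [-0.5, 2.12], [-1.47, 1.34], [0.16, 2.42], [-1.27, 4.41], [0.06, 2.06], [-2.6, 2.6]. Speed limits (rad/s): [2.22, 2.22, 2.79, 2.79, 3.14, 3.14, 3.14].

### API

Orientations are given as a unit quaternion [x, y, z, w].
In Python, from bench import * gives the robot as it stands.
- The arm moves only by the tool play_rows, never from a script. Its argument "increments" is text: rows parted by semicolons, each of 7 numbers parted by spaces: the turn, a rotation vector about the tool's x, y, z in rad, then the shift along the tool's x, y, z in m, then the opening, from 0 (shut) to 1 (fully open). A call has 1 to 8 rows; each row is the pose to reach, as a shift and turn from the pose commanded when the call began, along the tool's axes at that moment; what a row does not reach only later rows make up. A row lasts 1/10 s, in which the tool goes at most 50 mm and 8.59 degrees, less where a joint would pass 70% of its speed; a pose out of reach is approached as far as the arm can. A call with a gripper value outside its range is refused whole. The fingers move at their own pace and stop on an object; "grip_force" is the grip in N (left out, the last holds). Time passes only in rows, so rows that repeat a pose let the fingers close. It gives the time, the measured TCP pose, the force, the opening and the grip force at its end, in the units of the state.
- read_state(): the state, without advancing time (a new reading comes with each control period).
- camera(name): name is "scene" or "top" or "wrist"; returns a dict with "color" (384x512x3 uint8, red, green, blue), "fx", "fy", "cx", "cy" (pixels), "k1" (the pictures are not rectified: a ray, as slopes to the right and down, at radius r is drawn at 1 + k1 r^2 times it, then the intrinsics apply), "camera_from_world" (4x4, takes a point from world to camera coordinates); the wrist camera has in their place "mount" (4x4, takes a point from camera to tool coordinates, whose origin is the TCP and whose axes are the flange's). Camera axes: x right, y down, z forward; pixel columns grow to the right and rows downward; lengths in m; the calibration is good to about 2 mm. A picture is of the moment at which its call begins: read the wrist's pose just before it. There is no depth.
- close_job(): hands the job in; it is judged then, once.
The state is a dict: "time": time; "joint_positions": joint angles; "joint_vel": joint speeds; "joint_torque": joint torques, N m; "ee_pos": TCP position; "eef_rot": TCP orientation; "ft_force": force on the tool from outside, world axes, zero at the start; "torque": the same for the moment, N m; "width": finger opening in m; "grip_force": force on a finger pad.
Only numpy, scipy, OpenCV 4.12 (cv2) and the standard library are available. Lean on these libraries where they do the work, as an engineer would, in place of code of your own. Each camera call takes 0.05 s, during which the arm holds its last target. There are 200 camera calls.

### The job

Get the little charcoal stove on the breakfast table ready for lighting: first swing the brass hook by its red knob fully home into its keeper so that the lid is latched, and only then pull the spring-loaded air slide out by its black bar until the yellow pointer lines up with the red mark. The slide springs back if let go, so finish while still holding the bar with the fingers, with the pointer at the mark and the hook still home. Leave the red mark, coffee pot, teapot, cup, tumbler, bowl and jam jar where they stand.

Things in the scene. Friction and masses are not known exactly. Their poses are not given: they have to be found in the camera images.
- stove: Dark steel tabletop charcoal stove with a green lid (shut), fixed to the table, 200 (its x) x 320 (its y) x 120 mm high, lid top at 132 mm. Origin: centre of its underside on the table. Its x axis points from its front to its back, so the front face (with the air slide) is 100 mm from the origin towards -x of the stove; z is up. 
- hook (a joint): Flat brass hook on the stove's top, right of the lid, swinging in a horizontal plane about an upright pivot. 0 = home in its keeper, where it meets a stop (hook pointing along the stove's +y); grows to 1.4 rad as the hook swings open towards the stove's back, clockwise seen from above. Light friction: it stays where it is left. Counts as home below 0.07 rad.
- hook_pivot (a point): Pivot axis of the hook, 130 mm above the table, at (-60, -120) mm in the stove's frame. The hook arm is 108 mm long, 12 wide, its top 133 mm above the table. Knob centre is at pivot + 62 mm * (sin a, cos a) in the stove's x, y, where a is the hook joint's value.
- knob_grip (a point): Middle of the gripping height of the hook's red knob, 162 mm above the table; the knob is an upright cylinder of 18 mm diameter from 133 to 175 mm above the table, 62 mm from the pivot. The brass keeper, 100 mm from the pivot, reaches 145 mm above the table.
- air_slide: Spring-return air slide in the stove's front, with a black upright pull bar at its outer end and a yellow pointer. Origin: under the middle of the bar at table height; axes as the stove's. At rest it is at (-150, 75) mm in the stove's frame; it pulls straight out, 75 mm at most, along the stove's -x. The spring pulls back with about 4 N at rest and 130 N/m more, about 11 N at the farthest mark.
- pull_grip (a point): Point to grip on the black pull bar, at its middle, 108 mm above the table. The bar is 10 mm thick (stove's x), 50 mm wide (stove's y), from 78 to 128 mm above the table. Pinch it from above, one finger before and one behind it. At rest its middle is 50 mm before the stove's front face, leaving a gap of 45 mm behind it: open the fingers about 40 mm only.
- pointer_tip (a point): Tip of the yellow pointer (5 mm wide bar, 75 mm above the table) that sticks out to the stove's +y from the slide, 65 mm from the middle of the pull bar and in line with it; moves with the slide.
- red_mark (a point): Top of the red mark, a 5 mm wide, 18 mm long tab on the white ledge beside the pointer's tip, 72 mm above the table; axes parallel to the stove's. The pointer is at the mark when both have the same x in the stove's frame.
- mark (a joint): Place of the red mark along the slide's direction: the distance (m) that the slide must come out from rest to bring the pointer to the mark, 0.030 to 0.055. The mark sits stiffly and must not be shifted.
- coffee_pot: White enamel coffee pot, 84 mm diameter, 101 mm high with knob (its top 233 mm above the table), spout to its +y and handle to its -y about 65 mm out, standing on the stove's lid. Origin: centre of its underside.
- teapot: Green teapot, 110 mm diameter, 126 mm high, spout (+y) and handle (-y) reaching 90 mm out, on the table. Origin: centre of its underside.
- cup: White mug, 76 mm diameter, 80 mm high, on the table. Origin: centre of its underside.
- tumbler: Clear glass tumbler, 70 mm diameter, 90 mm high, on the table. Origin: centre of its underside.
- bowl: Black bowl, 110 mm diameter, 50 mm high, on the table. Origin: centre of its underside.
- jam_jar: Amber jam jar with a brass cap, 60 mm diameter, 85 mm high, on the table. Origin: centre of its underside.

How it is judged:
On the way, in this order (a step that is already met when the one before it is completed fails the run):
1. the hook is swung home into its keeper, the air slide still in (value of joint hook below 0.07 rad and x of pointer_tip in the frame of stove above -0.17 m), for 0.2 s.
2. the air slide is pulled by its bar until the pointer is at the red mark, and held there (x of pointer_tip in the frame of red_mark between -0.006 and 0.006 m and contact force between the fingers and air_slide above 2 N), for 0.3 s.
At the end, for the whole second after the job is handed in: The robot's fingers hold the pull bar (more than 2 N on it) with the yellow pointer still and within 6 mm of the red mark along the slide, and the hook is home (below 0.07 rad); this lasts through the last second (all of step 2 and value of joint hook below 0.07 rad and linear speed of air_slide below 0.01 m/s); the arm keeps its last pose, push and grip.
It fails at once if the air slide is pulled out (over 20 mm) while the hook is not home (x of pointer_tip in the frame of stove below -0.17 m and value of joint hook above 0.15 rad).
It fails at once if the red mark is shifted by more than 5 mm (distance of red_mark from where it was at the start of the episode above 0.005 m).
It fails at once if a pot, cup, tumbler, bowl or jar is pushed more than 30 mm or tipped (distance of any of coffee_pot, teapot, cup, tumbler, bowl, jam_jar from where it was at the start of the episode above 0.03 m or angle between any of coffee_pot, teapot, cup, tumbler, bowl, jam_jar's own z axis and vertical above 0.4 rad).
It also fails if it takes over 48 s, if anything falls off the work surface, if the arm or the gripper's body presses on something with over 40 N, if the wrist force passes 120 N, or if a joint passes its speed limit or range.

## Working session

There is one attempt and no reset: what is moved stays moved. The work goes in short steps, Python scripts to look and compute and a tool call to move; the robot and the scene stay as the last step left them, time stands still between calls to the robot, and variables do not carry over. Pictures are saved under pics/ and viewed, at most 10 in all, crops included, and the job is handed in when it is done.

Besides the shell and the picture viewer there is one more tool, called after ">>>" by a JSON object that holds its "method" and its "body", one argument or row to a line. play_rows: Moves the arm, as the interface text tells. Its arguments: {"type":"object","properties":{"increments":{"type":"string"},"grip_force":{"type":"number"}},"required":["increments"]}

```bash
mkdir -p pics; ls
python3 - <<'E'
from bench import *
import cv2
s=read_state()
for k in s: print(k,s[k])
for n in("scene","top"):
    c=camera(n); cv2.imwrite(f"pics/{n}0.png",c["color"][...,::-1]); print(n,{k:c[k] for k in c if k!="color"})
c=camera("wrist");print(c["mount"],c["fx"],c["k1"])
E
```

```text
pics
time 0.0
joint_positions [ 1.25036605  0.33287111 -0.06466665  1.46095609  0.02158494  1.34988904
 -0.08848829]
joint_vel [-2.57388467e-04  6.98490681e-05  1.03395045e-03 -1.04189589e-03
  1.95345185e-03  2.59195128e-03 -1.19286300e-03]
joint_torque [ 2.29689413e-04 -6.23272562e+01  2.46732304e-02 -3.89893055e+01
 -6.13057776e-02  3.99638282e-02  1.72192599e-04]
ee_pos [ 0.18326926 -0.59711692  0.22174727]
eef_rot [ 9.88932499e-01  1.48364421e-01 -1.36943095e-04 -7.01232806e-04]
ft_force [ 0.64576108 -0.76046042 -0.19298175]
torque [-0.01464774 -0.03628031 -0.01372693]
grip_force 0.0
width 0.08721759495440067
scene {'fx': 434.05712185766396, 'fy': 434.05712185766396, 'cx': 251.15616617591368, 'cy': 190.37836872487188, 'k1': -0.10166670825633851, 'camera_from_world': array([[-0.23896384,  0.97102586, -0.0022508 ,  0.10988327],
       [ 0.52264033,  0.12666451, -0.84309145, -0.16037513],
       [-0.8183785 , -0.20264473, -0.53776551,  1.97679072],
       [ 0.        ,  0.        ,  0.        ,  1.        ]])}
top {'fx': 383.54299391286384, 'fy': 383.54299391286384, 'cx': 255.1426363253933, 'cy': 189.72316981947355, 'k1': -0.01162445832438949, 'camera_from_world': array([[ 0.01235557, -0.9996747 ,  0.02231234,  0.00483906],
       [-0.98649963, -0.01583075, -0.16299654,  0.50885824],
       [ 0.16329673, -0.0199972 , -0.98637431,  1.34263413],
       [ 0.        ,  0.        ,  0.        ,  1.        ]])}
[[-8.51710721e-04 -9.62129787e-01 -2.72590440e-01  7.69542903e-02]
 [ 9.99999460e-01 -9.81671476e-04  3.40382833e-04  5.43678517e-04]
 [-5.95086723e-04 -2.72590003e-01  9.62130104e-01 -1.63167141e-01]
 [ 0.00000000e+00  0.00000000e+00  0.00000000e+00  1.00000000e+00]] 294.29375711968027 0.022117216946774598
```

View pics/scene0.png

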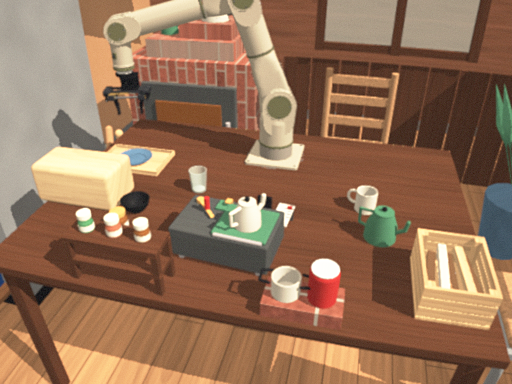

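View pics/top0.png

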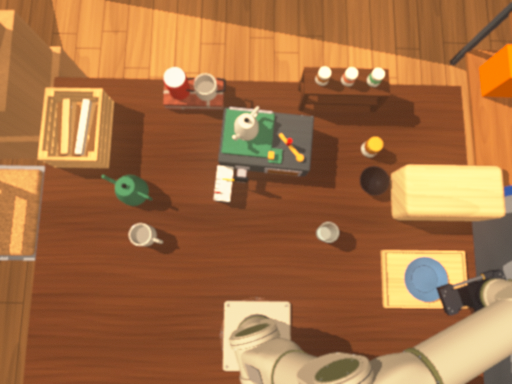

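The top view shows the stove around (267,140), its front towards the robot, the hook with its red knob near (290,142) and the white ledge near (223,185). The tumbler at (328,232) stands in front and to the right. Next I'll enlarge both views.

Run:
```python
import cv2,numpy as np
t=cv2.imread("pics/top0.png")[95:215,200:330]; s=cv2.imread("pics/scene0.png")[185:275,160:310]
t=cv2.resize(t,None,fx=4.6,fy=4.6,interpolation=3)
cv2.imwrite("pics/topz.png",t)
cv2.imwrite("pics/scenez.png",cv2.resize(s,None,fx=5,fy=5,interpolation=3))
```

```text
(no output)
```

View pics/topz.png

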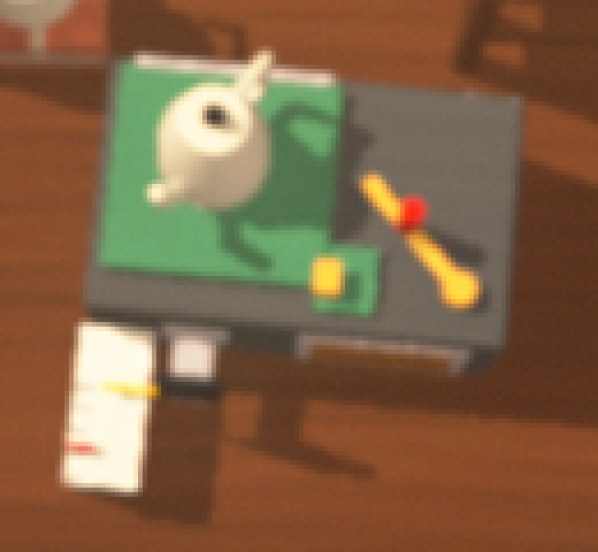

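View pics/scenez.png

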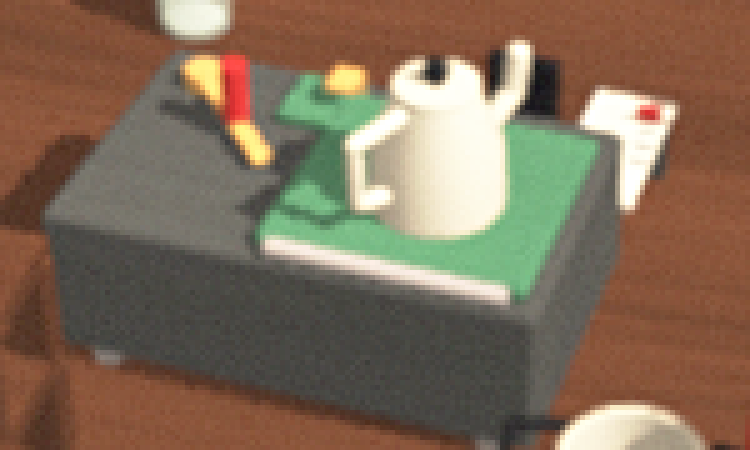

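The enlarged views show the pivot at zoom (461,288), the knob at (412,211), the keeper at (327,278), the pull bar at about (190,388), the pointer at (130,390) and the red mark at (80,450). In scenez, the knob spans (235,58) to (240,115).

```bash
cat > h.py <<'E'
import numpy as np,cv2
from scipy.spatial.transform import Rotation as R
def pose(c,st=None):
    if "mount" in c:
        T=np.eye(4);T[:3,:3]=R.from_quat(st["eef_rot"]).as_matrix();T[:3,3]=st["ee_pos"]
        return T@c["mount"]
    return np.linalg.inv(c["camera_from_world"])
def ray(c,uv,st=None):
    W=pose(c,st)
    K=np.array([[c["fx"],0,c["cx"]],[0,c["fy"],c["cy"]],[0,0,1]])
    p=cv2.undistortPoints(np.array([[uv]],float),K,np.array([c["k1"],0,0,0.]))[0,0]
    return W[:3,3],W[:3,:3]@np.array([p[0],p[1],1])
def onz(c,uv,z,st=None):
    o,d=ray(c,uv,st); return o+d*(z-o[2])/d[2]
def tri(*rs):
    A=0;b=0
    for o,d in rs:
        d=d/np.linalg.norm(d);P=np.eye(3)-np.outer(d,d);A=A+P;b=b+P@o
    return np.linalg.solve(A,b)
def blobs(img,lo,hi,roi,n=3,minA=4):
    hsv=cv2.cvtColor(img,cv2.COLOR_RGB2HSV)
    m=cv2.inRange(hsv,lo,hi) if lo[0]<=hi[0] else cv2.inRange(hsv,(lo[0],lo[1],lo[2]),(180,hi[1],hi[2]))|cv2.inRange(hsv,(0,lo[1],lo[2]),hi)
    M=np.zeros_like(m);x0,y0,x1,y1=roi;M[y0:y1,x0:x1]=m[y0:y1,x0:x1]
    k,_,s,c=cv2.connectedComponentsWithStats(M)
    return sorted([(int(s[i,4]),c[i].round(2).tolist(),s[i,:4].tolist()) for i in range(1,k) if s[i,4]>=minA],reverse=True)[:n],M
E
python3 - <<'E'
from bench import *
from h import *
t=camera("top");s=camera("scene")
RED=((172,150,110),(6,255,255));YEL=((17,130,120),(32,255,255))
tr,_=blobs(t["color"],*RED,(200,95,330,215));sr,_=blobs(s["color"],*RED,(190,185,310,235))
ty,_=blobs(t["color"],*YEL,(200,95,330,215),5);sy,_=blobs(s["color"],*YEL,(190,185,310,235),5)
print("red",tr,sr,"\nyel",ty,sy)
tg,M=blobs(t["color"],(0,0,40),(180,70,135),(215,100,318,180),1)
# stove top corners by eye from zoom
for z in [(112,58),(522,97),(500,350),(88,312)]:
    print("corner",onz(t,(200+z[0]/4.6,95+z[1]/4.6),0.12))
for n,z,h in [("pivot",(461,288),.134),("keeper",(327,278),.145),("bar",(190,388),.128),("ptr",(130,390),.075),("mark",(80,450),.072),("led1",(155,330),.07),("led2",(142,492),.07)]:
    print(n,onz(t,(200+z[0]/4.6-.4,95+z[1]/4.6-.4),h))
a=[b for b in tr];
if tr and sr: print("knob tri",tri(ray(t,tr[0][1]),ray(s,sr[0][1])))
E
```

```text
red [(32, [289.25, 141.16], [286, 138, 7, 8])] [(64, [206.73, 202.06], [204, 196, 6, 13]), (6, [289.0, 207.5], [288, 207, 3, 2])] 
yel [(92, [296.5, 153.9], [289, 146, 15, 16]), (54, [270.85, 154.93], [268, 151, 7, 9]), (44, [282.45, 137.14], [279, 133, 8, 10]), (11, [232.55, 179.64], [231, 178, 4, 4])] [(17, [228.65, 201.29], [225, 198, 8, 6]), (12, [199.42, 201.42], [197, 198, 7, 7]), (6, [212.0, 215.83], [210, 214, 4, 4]), (6, [203.0, 199.5], [203, 197, 1, 6]), (4, [207.75, 212.5], [207, 211, 3, 4])]
corner [0.78720358 0.12576607 0.12      ]
corner [ 0.76244101 -0.1889871   0.12      ]
corner [ 0.56374001 -0.16988947  0.12      ]
corner [0.58743927 0.13853725 0.12      ]
pivot [ 0.60871563 -0.1376238   0.134     ]
keeper [ 0.61167805 -0.03708239  0.145     ]
bar [0.53074273 0.06260086 0.128     ]
ptr [0.53869051 0.10955241 0.075     ]
mark [0.49193231 0.14677413 0.072     ]
led1 [0.58731858 0.09159713 0.07      ]
led2 [0.46054695 0.09876847 0.07      ]
knob tri [ 0.65707127 -0.09741835  0.15880726]
```

>>> {"method": "play_rows", "body": {
  "increments": "0 0 -0.075 0.034 -0.027 -0.01 1; 0 0 -0.15 0.069 -0.055 -0.02 1; 0 0 -0.225 0.103 -0.082 -0.03 1; 0 0 -0.3 0.137 -0.109 -0.04 1; 0 0 -0.375 0.172 -0.136 -0.05 1; 0 0 -0.45 0.206 -0.164 -0.06 1; 0 0 -0.525 0.24 -0.191 -0.07 1; 0 0 -0.6 0.275 -0.218 -0.078 1"
}}

```text
time: 1.05
ee_pos: [0.383, -0.3069, 0.3013]
eef_rot: [0.9, 0.435, 0.0, 0.0]
ft_force: [0.6, -0.7, 0.1]
width: 0.087
grip_force: 0.0
```

```bash
cat > go.py <<'E'
# go.py x y z yaw(tool y angle): shift/turn in current tool axes
import sys
from bench import *
from h import *
s=read_state();g=np.array(list(map(float,sys.argv[1:4])));Rm=R.from_quat(s["eef_rot"]).as_matrix()
yw=float(sys.argv[4]);y=np.array([np.cos(yw),np.sin(yw),0]);z=np.array([0,0,-1.]);T=np.c_[np.cross(y,z),y,z]
print("t",s["time"],"pos",s["ee_pos"].round(4) if hasattr(s["ee_pos"],'round') else s["ee_pos"],"F",s["ft_force"],"w",s["width"],s["grip_force"])
print("turn",R.from_matrix(Rm.T@T).as_rotvec().round(4),"shift",(Rm.T@(g-s["ee_pos"])).round(4))
E
python3 go.py .58 -.02 .30 -.075
```

```text
t 1.05 pos [ 0.383  -0.3069  0.3013] F [ 0.64212248 -0.67489995  0.08252424] w 0.08701468964337318 0.0
turn [ 0.0007  0.0007 -0.5952] shift [ 0.3472 -0.0238  0.0011]
```

>>> {"method": "play_rows", "body": {
  "increments": "0 0 -0.075 0.043 -0.003 0 1; 0 0 -0.15 0.087 -0.006 0 1; 0 0 -0.225 0.13 -0.009 0 1; 0 0 -0.3 0.173 -0.012 0 1; 0 0 -0.375 0.217 -0.015 0 1; 0 0 -0.45 0.26 -0.018 0 1; 0 0 -0.525 0.305 -0.021 0 1; 0 0 -0.595 0.347 -0.024 0 1"
}}

```text
time: 1.85
ee_pos: [0.5807, -0.0205, 0.3006]
eef_rot: [0.733, 0.68, 0.0, 0.0]
ft_force: [0.5, -1.4, 0.0]
width: 0.0871
grip_force: 0.0
```

Run:
```python
from bench import *
from h import *
import pickle
s=read_state();c=camera("wrist");print(s["ee_pos"],s["time"])
pickle.dump((s,c),open("w1.pkl","wb"))
cv2.imwrite("pics/w1.png",cv2.resize(c["color"],(800,600),interpolation=3)[...,::-1])
```

```text
[ 0.58070392 -0.02047602  0.3006283 ] 1.85
```

View pics/w1.png

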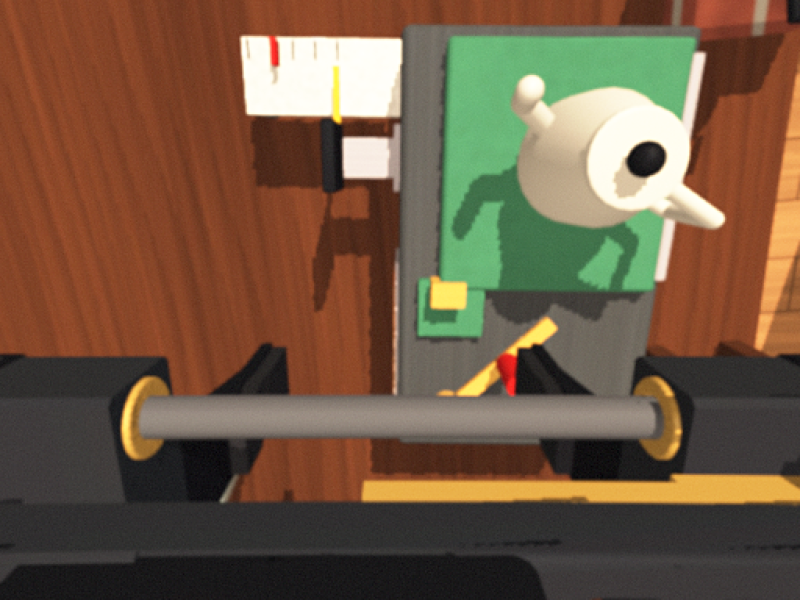

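The wrist view, at 800x600, shows the red mark at (274,52), the pointer at x=337 (tip at (336,68)), the bar at (332,155) and the keeper at (449,294). The knob at (508,372) is partly hidden by a finger. The pot body centre is near (590,160), with the spout at (528,92) and the handle at (720,218).

Run:
```python
from h import *
import pickle
s,c=pickle.load(open("w1.pkl","rb"))
RED=((172,150,110),(6,255,255));YEL=((17,130,120),(32,255,255))
r,_=blobs(c["color"],*RED,(150,15,350,250));y,_=blobs(c["color"],*YEL,(150,15,360,255),5)
print(r,y)
f=lambda u,v:((u+.5)*.64-.5,(v+.5)*.64-.5)
W=lambda n,p,z:print(n,onz(c,p,z,s).round(4))
for n,p,z in [("mark",(274,52),.072),("ptr",(337,93),.075),("tip",(336,68),.075),("barTL",(322,119),.128),("barBL",(323,190),.128),("barBR",(335,190),.128),("FL",(403,27),.12),("FR",(400,440),.12),("BL",(700,30),.12),("keeper",(449,294),.145),("led1",(241,36),.07),("led2",(402,40),.07),
 ("spout",(528,92),.20),("handle",(720,218),.19),("potlid",(640,160),.225)]: W(n,f(*p),z)
for b in r+y: W(str(b[1]),b[1],.073)
# top+wrist triangulation
import numpy as np
```

```text
[(227, [324.64, 236.72], [318, 226, 13, 24]), (80, [175.04, 31.9], [172, 23, 6, 19])] [(418, [285.75, 188.21], [275, 177, 24, 21]), (262, [342.08, 214.4], [325, 204, 31, 23]), (245, [307.0, 244.01], [292, 232, 27, 21]), (121, [214.94, 63.17], [213, 43, 6, 37]), (22, [285.23, 251.14], [281, 250, 9, 3])]
mark [0.4985 0.1448 0.072 ]
ptr [0.5434 0.1124 0.075 ]
tip [0.5447 0.1299 0.075 ]
barTL [0.5375 0.0891 0.128 ]
barBL [0.5323 0.0424 0.128 ]
barBR [0.5408 0.0418 0.128 ]
FL [0.5968 0.1421 0.12  ]
FR [ 0.5709 -0.1689  0.12  ]
BL [0.7915 0.1242 0.12  ]
keeper [ 0.6165 -0.0362  0.145 ]
led1 [0.4748 0.1578 0.07  ]
led2 [0.5966 0.1463 0.07  ]
spout [0.6582 0.0865 0.2   ]
handle [0.7723 0.0105 0.19  ]
potlid [0.7067 0.048  0.225 ]
[324.64, 236.72] [ 0.6732 -0.1337  0.073 ]
[175.04, 31.9] [0.4988 0.1459 0.073 ]
[285.75, 188.21] [ 0.6208 -0.0568  0.073 ]
[342.08, 214.4] [ 0.6982 -0.1012  0.073 ]
[307.0, 244.01] [ 0.6475 -0.1433  0.073 ]
[214.94, 63.17] [0.542  0.1085 0.073 ]
[285.23, 251.14] [ 0.6154 -0.1524  0.073 ]
```

```bash
python3 go.py .659 -.097 .152 -.08
```

```text
t 1.9 pos [ 0.5824 -0.0133  0.2999] F [-4.39706097  4.62720565 -1.94303546] w 0.08718277744997346 0.0
turn [ 0.0003 -0.0039  0.0163] shift [-0.0792  0.0817  0.1477]
```

>>> {"method": "play_rows", "body": {
  "increments": "0 0 0.015 -0.03 0.035 0.02 1; 0 0 0.015 -0.055 0.065 0.04 1; 0 0 0.015 -0.072 0.083 0.07 1; 0 0 0.015 -0.072 0.083 0.085 1; 0 0 0.015 -0.072 0.083 0.085 1; 0 0 0.015 -0.072 0.083 0.085 1; 0 0 0.015 -0.072 0.083 0.085 1"
}}

```text
time: 2.6
ee_pos: [0.6574, -0.0993, 0.2177]
eef_rot: [0.739, 0.674, 0.001, 0.001]
ft_force: [-0.3, -0.3, 0.3]
width: 0.0871
grip_force: 0.0
```

```bash
python3 go.py .659 -.097 .152 -.08
python3 - <<'E'
from bench import *
from h import *
s=read_state();c=camera("wrist");s2=read_state();print(s["ee_pos"],s2["ee_pos"])
cv2.imwrite("pics/w2.png",c["color"][...,::-1])
E
```

```text
t 2.6 pos [ 0.6574 -0.0993  0.2177] F [-0.25701041 -0.27406857  0.26624066] w 0.08706050542355259 0.0
turn [ 0.0027  0.0001 -0.0117] shift [0.0024 0.0012 0.0657]
[ 0.65739697 -0.09929605  0.21765642] [ 0.6573917  -0.09948791  0.21760559]
```

View pics/w2.png

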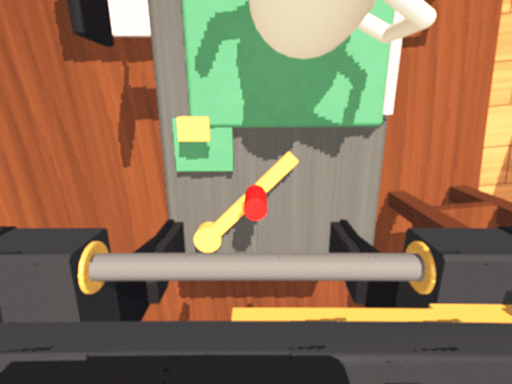

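The knob is clearly between the fingers, with its top face at about (256,208) and its base at about (255,190). The pivot is at (208,236) and the keeper at (193,129).

Run:
```python
from bench import *
from h import *
s=read_state();c=camera("wrist");t=camera("top")
RED=((172,150,110),(6,255,255))
b,_=blobs(c["color"],*RED,(200,150,300,250),1);tb,_=blobs(t["color"],*RED,(280,130,300,150),1)
print(b,tb)
p=tri(ray(c,b[0][1],s),ray(t,(289.25,141.16)));print("knob tri",p, onz(c,b[0][1],.155,s),onz(t,(289.25,141.16),.16))
print("pivot",onz(c,(208,236),.134,s),"keep",onz(c,(193,129),.145,s),"arm end",onz(c,(295,156),.133,s))
```

```text
[(669, [255.25, 202.89], [244, 185, 24, 36])] []
knob tri [ 0.65876741 -0.09931107  0.154759  ] [ 0.65884669 -0.09935279  0.155     ] [ 0.65711103 -0.09861581  0.16      ]
pivot [ 0.61237152 -0.13383137  0.134     ] keep [ 0.61565019 -0.03732179  0.145     ] arm end [ 0.69559534 -0.06814397  0.133     ]
```

>>> {"method": "play_rows", "body": {
  "increments": "0 0 0 0 0.001 0.03 1; 0 0 0 0 0.001 0.055 1; 0 0 0 0 0.001 0.066 1; 0 0 0 0 0.001 0.066 0.6; 0 0 0 0 0.001 0.066 0; 0 0 0 0 0.001 0.066 0; 0 0 0 0 0.001 0.066 0; 0 0 0 0 0.001 0.066 0",
  "grip_force": 10
}}

```text
time: 3.55
ee_pos: [0.6584, -0.1005, 0.1504]
eef_rot: [0.739, 0.673, 0.0, 0.001]
ft_force: [0.1, 0.2, -0.4]
width: 0.0551
grip_force: 0.0
```

>>> {"method": "play_rows", "body": {
  "increments": "0 0 0 0 0 0 0; 0 0 0 0 0 0 0; 0 0 0 0 0 0 0; 0 0 0 0 0 0 0; 0 0 0 0 0 0 0; 0 0 0 0 0 0 0"
}}

```text
time: 4.15
ee_pos: [0.6577, -0.1007, 0.1494]
eef_rot: [0.739, 0.673, -0.0, -0.0]
ft_force: [-3.1, -0.3, 1.1]
width: 0.0178
grip_force: 10.0
```

>>> {"method": "play_rows", "body": {
  "increments": "0 0 0 0.004 -0.0045 0 0; 0 0 0 0.008 -0.0095 0 0; 0 0 0 0.0115 -0.015 0 0; 0 0 0 0.014 -0.020 0 0; 0 0 0 0.016 -0.026 0 0; 0 0 0 0.018 -0.032 0 0; 0 0 0 0.019 -0.038 0 0; 0 0 0 0.019 -0.044 0 0"
}}

```text
time: 4.95
ee_pos: [0.6159, -0.0756, 0.1499]
eef_rot: [0.739, 0.674, 0.001, 0.0]
ft_force: [3.0, 4.2, 0.0]
width: 0.0177
grip_force: 10.0
```

>>> {"method": "play_rows", "body": {
  "increments": "0 0 0 0 -0.002 0 0; 0 0 0 0 -0.004 0 0; 0 0 0 0 -0.005 0 0; 0 0 0 0 -0.005 0 0; 0 0 0 0 -0.005 0 0"
}}

```text
time: 5.45
ee_pos: [0.6139, -0.0757, 0.1501]
eef_rot: [0.739, 0.674, 0.003, 0.002]
ft_force: [18.8, 4.5, -8.8]
width: 0.0179
grip_force: 10.0
```

The hook meets its stop: 19 N, with the knob at the predicted home position. I'll relax, release and rise.

>>> {"method": "play_rows", "body": {
  "increments": "0 0 0 0 0.003 0 0; 0 0 0 0 0.003 0 0.5; 0 0 0 0 0.003 0 0.5; 0 0 0 0 0.003 0 0.5; 0 0 0 0 0.003 0 0.5; 0 0 0 0 0.003 -0.03 0.5; 0 0 0 0 0.003 -0.065 0.5; 0 0 0 0 0.003 -0.1 0.5"
}}

```text
time: 6.25
ee_pos: [0.6135, -0.0775, 0.2506]
eef_rot: [0.739, 0.673, -0.0, -0.0]
ft_force: [1.3, -0.4, 0.1]
width: 0.0435
grip_force: 0.0
```

```bash
python3 go.py .55 .03 .25 -.083
```

```text
t 6.25 pos [ 0.6135 -0.0775  0.2506] F [ 1.26614241 -0.40879485  0.10762812] w 0.04346690147427257 0.0
turn [-0.0007  0.0003 -0.0102] shift [ 0.1011 -0.0732  0.0006]
```

>>> {"method": "play_rows", "body": {
  "increments": "0 0 -0.01 0.034 -0.027 0 0.45; 0 0 -0.01 0.067 -0.054 0 0.45; 0 0 -0.01 0.101 -0.08 0 0.45; 0 0 -0.01 0.101 -0.08 0 0.45; 0 0 -0.01 0.101 -0.08 0 0.45; 0 0 -0.01 0.101 -0.08 0 0.45; 0 0 -0.01 0.101 -0.08 0 0.45"
}}

```text
time: 6.95
ee_pos: [0.5441, 0.0294, 0.2493]
eef_rot: [0.737, 0.676, -0.0, -0.0]
ft_force: [0.1, -0.3, -0.3]
width: 0.0392
grip_force: 0.0
```

Run:
```python
from bench import *
from h import *
import pickle
s=read_state();c=camera("wrist");t=camera("top");print(s["ee_pos"],s["time"],s["width"])
pickle.dump((s,c,t),open("w3.pkl","wb"))
cv2.imwrite("pics/w3.png",cv2.resize(c["color"],(800,600),interpolation=3)[...,::-1])
```

```text
[0.5441087  0.02937769 0.24927842] 6.95 0.03920817717121702
```

View pics/w3.png

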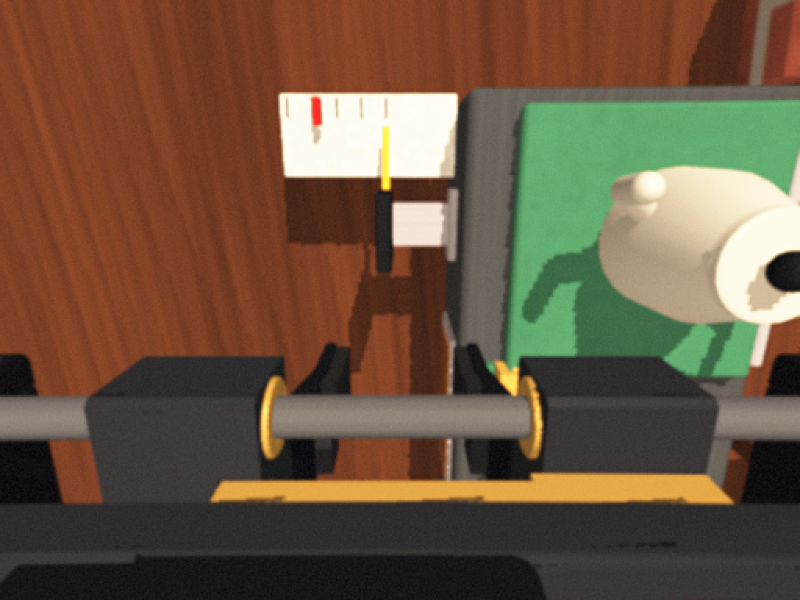

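The slide is in view at 800x600: bar x 375–393, v 190–272; pointer x=386; red mark (317,111). The ledge edges are parallel to the image axes, so the tool yaw matches the stove's. Next come the positions and a check of the hook from the top camera.

```bash
python3 - <<'E'
from h import *
import pickle
s,c,t=pickle.load(open("w3.pkl","rb"))
RED=((172,150,110),(6,255,255));YEL=((17,130,120),(32,255,255))
r,_=blobs(c["color"],*RED,(170,50,230,90),1);y,_=blobs(c["color"],*YEL,(230,70,260,125),1)
m=onz(c,r[0][1],.072,s);p=onz(c,y[0][1],.0775,s)
x=np.array([np.cos(.085),-np.sin(.085),0])
print(r,y,m,p,"slide",(p-m)@x)
d,_=blobs(c["color"],(0,0,0),(180,255,48),(235,115,256,176),1);print(d,"bar",onz(c,d[0][1],.128,s),onz(c,d[0][1],.115,s))
tr,_=blobs(t["color"],*RED,(200,95,330,215));ty,_=blobs(t["color"],*YEL,(200,95,330,215),5);print(tr,ty)
for b in ty: print(onz(t,b[1],.133).round(4),onz(t,b[1],.0775).round(4))
for b in tr: print("red",onz(t,b[1],.16).round(4),onz(t,b[1],.072).round(4))
td,_=blobs(t["color"],(0,0,0),(180,255,60),(232,170,255,187),2,2);print(td,[onz(t,b[1],.125) for b in td])
if td: print("bar tri",tri(ray(c,d[0][1],s),ray(t,td[0][1])))
if ty: print("ptr tri",tri(ray(c,y[0][1],s),ray(t,ty[-1][1])))
E
python3 go.py .535 .065 .09 -.085
```

```text
[(89, [202.11, 70.91], [200, 62, 6, 18])] [(156, [246.17, 103.88], [244, 81, 6, 41])] [0.49775413 0.14530765 0.072     ] [0.54183506 0.10757235 0.0775    ] slide 0.047125422006994835
[(481, [245.11, 147.14], [240, 122, 11, 52])] bar [0.53863785 0.06738752 0.128     ] [0.53799388 0.06571271 0.115     ]
[(4, [284.5, 151.5], [284, 151, 2, 2])] [(82, [295.83, 156.93], [286, 154, 18, 8]), (10, [232.6, 179.5], [231, 178, 4, 4])]
[ 0.6097 -0.1241  0.133 ] [ 0.6239 -0.1312  0.0775]
[0.5274 0.0905 0.133 ] [0.5381 0.0927 0.0775]
red [ 0.6208 -0.0825  0.16  ] [ 0.6447 -0.0912  0.072 ]
[] []
ptr tri [0.5419486  0.10077814 0.05260129]
t 7.05 pos [0.544  0.0298 0.2493] F [-0.39024711 -0.8196569   0.31852978] w 0.03946860787302389 0.0
turn [-0.0004 -0.0002  0.0005] shift [ 0.0342 -0.0119  0.1593]
```

Run:
```python
from h import *
import pickle
s,c,t=pickle.load(open("w3.pkl","rb"));s1,c1=pickle.load(open("w1.pkl","rb"))
f=lambda u,v:((u+.5)*.64-.5,(v+.5)*.64-.5)
a,b=ray(c1,f(530,90),s1),ray(c,f(649,186),s)
print("spout",tri(a,b)); 
print("spout w top",tri(b,ray(t,(200+158/4.6,95+195/4.6))),tri(a,ray(t,(200+158/4.6,95+195/4.6))))
```

```text
spout [0.6569048  0.08642047 0.20984897]
spout w top [0.64782767 0.08617967 0.22544054] [0.65684151 0.08625699 0.20005588]
```

>>> {"method": "play_rows", "body": {
  "increments": "0 0 0 0.02 -0.01 0.02 0.45; 0 0 0 0.035 -0.015 0.05 0.45; 0 0 0 0.035 -0.015 0.08 0.45; 0 0 0 0.035 -0.015 0.1 0.45; 0 0 0 0.035 -0.015 0.1 0.45; 0 0 0 0.035 -0.015 0.1 0.45"
}}

```text
time: 7.65
ee_pos: [0.5319, 0.0667, 0.15]
eef_rot: [0.736, 0.677, 0.0, -0.0]
ft_force: [0.7, 0.1, 0.7]
width: 0.0387
grip_force: 0.0
```

```bash
python3 go.py .532 .066 .092 -.085
python3 - <<'E'
from bench import *
from h import *
c=camera("wrist")
cv2.imwrite("pics/w4.png",c["color"][...,::-1])
E
```

```text
t 7.65 pos [0.5319 0.0667 0.15  ] F [0.71125336 0.11149165 0.66675992] w 0.03873858664032946 0.0
turn [-0.0002 -0.0003  0.0015] shift [-0.0007  0.0001  0.058 ]
```

View pics/w4.png

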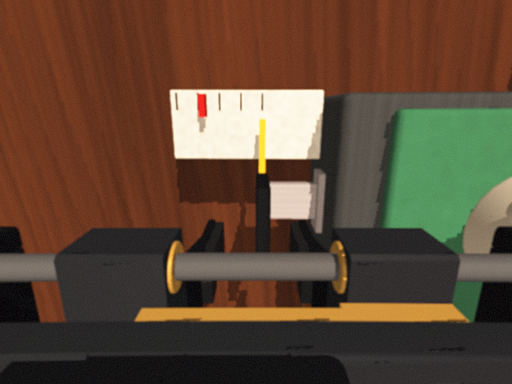

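The bar at u=262 sits between the finger pads at u≈218 and 293, clear on both sides. I'll descend and pinch.

>>> {"method": "play_rows", "body": {
  "increments": "0 0 0 0 0 0.02 0.45; 0 0 0 0 0 0.04 0.45; 0 0 0 0 0 0.057 0.45; 0 0 0 0 0 0.057 0.45; 0 0 0 0 0 0.057 0; 0 0 0 0 0 0.057 0; 0 0 0 0 0 0.057 0; 0 0 0 0 0 0.057 0",
  "grip_force": 35
}}

```text
time: 8.5
ee_pos: [0.5325, 0.0669, 0.0935]
eef_rot: [0.736, 0.677, 0.001, 0.001]
ft_force: [5.8, 0.2, 0.3]
width: 0.015
grip_force: 2.2
```

>>> {"method": "play_rows", "body": {
  "increments": "0 0 0 0 0 0 0; 0 0 0 0 0 0 0; 0 0 0 0 0 0 0"
}}

```text
time: 8.8
ee_pos: [0.5328, 0.0668, 0.0934]
eef_rot: [0.736, 0.677, 0.001, 0.001]
ft_force: [5.1, -0.3, 6.3]
width: 0.0095
grip_force: 35.0
```

```bash
cat > meas.py <<'E'
from bench import *
from h import *
RED=((172,150,110),(6,255,255));YEL=((17,130,120),(32,255,255))
s=read_state();c=camera("wrist");t=camera("top")
r,_=blobs(c["color"],*RED,(120,10,330,150),2);y,_=blobs(c["color"],*YEL,(120,10,330,190),2);print(r,y)
x=np.array([np.cos(.085),-np.sin(.085),0])
if r and y: print("to go",(onz(c,y[0][1],.0775,s)-onz(c,r[0][1],.072,s))@x)
ty,_=blobs(t["color"],*YEL,(200,95,330,215),5);print(ty,s["ee_pos"],s["width"],s["grip_force"],s["ft_force"])
E
python3 meas.py
```

```text
[(331, [184.09, 104.79], [178, 90, 13, 31])] [(532, [256.48, 158.37], [252, 123, 10, 67])]
to go 0.043451904257699146
[(89, [295.56, 156.99], [286, 154, 18, 8]), (81, [272.77, 154.96], [268, 151, 12, 9])] [0.53275067 0.06682162 0.09339684] 0.009471423240885752 34.99600133858621 [ 5.14045523 -0.34002207  6.33684739]
```

>>> {"method": "play_rows", "body": {
  "increments": "0 0 0 0 -0.006 0 0; 0 0 0 0 -0.012 0 0; 0 0 0 0 -0.018 0 0; 0 0 0 0 -0.024 0 0; 0 0 0 0 -0.03 0 0; 0 0 0 0 -0.035 0 0; 0 0 0 0 -0.04 0 0; 0 0 0 0 -0.04 0 0"
}}

```text
time: 9.7
ee_pos: [0.4932, 0.0703, 0.0934]
eef_rot: [0.736, 0.677, 0.001, 0.001]
ft_force: [9.0, 0.7, 0.3]
width: 0.0095
grip_force: 35.0
```

```bash
python3 meas.py
```

```text
[(230, [248.65, 105.41], [245, 90, 8, 31])] [(545, [256.54, 158.35], [252, 123, 10, 67])]
to go 0.004752537775887704
[(90, [295.53, 157.0], [286, 154, 18, 8]), (80, [272.81, 154.91], [268, 151, 12, 9])] [0.49315902 0.07025436 0.09341646] 0.009516929515471367 34.999828829895705 [9.00210006 0.65630367 0.34604013]
```

>>> {"method": "play_rows", "body": {
  "increments": "0 0 0 0 -0.0025 0 0; 0 0 0 0 -0.0045 0 0; 0 0 0 0 -0.0045 0 0; 0 0 0 0 -0.0045 0 0; 0 0 0 0 -0.0045 0 0"
}}

```text
time: 10.3
ee_pos: [0.4892, 0.0706, 0.0934]
eef_rot: [0.736, 0.677, 0.002, 0.001]
ft_force: [9.7, 0.7, 0.9]
width: 0.0101
grip_force: 35.0
```

```bash
python3 meas.py
python3 - <<'E'
from bench import *
import cv2,numpy as np
c=camera("wrist")["color"];t=camera("top")["color"][125:215,205:325]
a=cv2.resize(c,(480,360));b=cv2.resize(t,None,fx=2.6,fy=2.6,interpolation=3);b=cv2.copyMakeBorder(b,0,360-b.shape[0],0,0,0)
cv2.imwrite("pics/w5.png",np.hstack([a,b])[...,::-1])
E
```

```text
[(208, [255.03, 105.19], [252, 90, 7, 31])] [(549, [256.34, 157.49], [252, 122, 10, 68])]
to go 0.000783233007596338
[(87, [295.74, 156.93], [286, 154, 18, 8]), (80, [272.81, 154.91], [268, 151, 12, 9])] [0.48922225 0.07060525 0.0934339 ] 0.0100839756215075 35.0006331957411 [9.70153051 0.65079522 0.90718707]
```

View pics/w5.png

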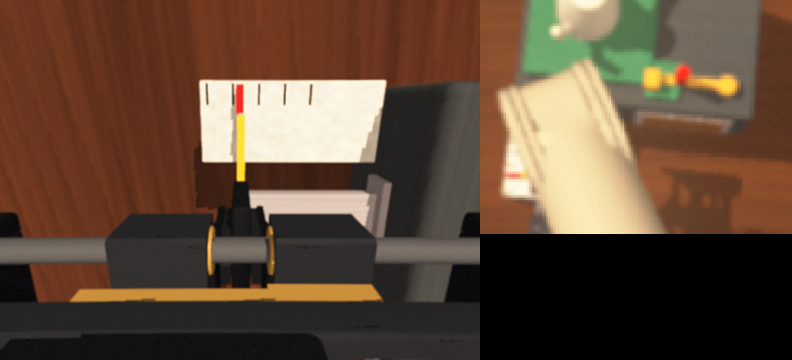

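The wrist half shows the yellow pointer at u≈241 directly in line with the red mark at u≈240. The top half shows the hook lying in its keeper. Step 2 has been held for more than 0.3 s, so I'll let it settle briefly and hand in.

>>> {"method": "play_rows", "body": {
  "increments": "0 0 0 0 0 0 0; 0 0 0 0 0 0 0; 0 0 0 0 0 0 0; 0 0 0 0 0 0 0"
}}

```text
time: 10.9
ee_pos: [0.4892, 0.0706, 0.0934]
eef_rot: [0.736, 0.677, 0.002, 0.001]
ft_force: [10.3, -0.2, 0.8]
width: 0.0097
grip_force: 35.0
```

```bash
python3 -c "
from bench import *
print(close_job())"
```

```text
the job is handed in; nothing more can be done
None
```

The job is handed in: the hook is home in its keeper, and the fingers hold the air slide's bar (35 N grip) with the pointer about 1 mm from the red mark by the last wrist-camera measurement; no verdict was returned.

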